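# Load the sample shuttle and hold it at the code reader

## Task

Stand the red-capped round jar and the red-capped square bottle upright in the shuttle tray, in the free space beside the grey cassette, setting them down rather than dropping them, and leave the blue-capped jar and everything else where it stands. When both are in and let go, take the shuttle by its yellow handle and pull it out along its rail, against its return spring, until the red pointer on the tray is over the green mark of the code reader. Finish while still holding the handle so that the shuttle stays at the mark.

Things in the scene. Friction and masses are not known exactly. Their poses are not given: they have to be found in the camera images.
- jar_center (a point): red-capped round white jar, the one to load: a plain upright cylinder 42 mm across and 84 mm tall, about 110 g, closed; the point is its centre, half-way up (42 mm above its underside); z is up its axis
- bottle_center (a point): red-capped square white bottle, to load: body 40 x 40 mm and 62 mm tall, with a round red cap 30 mm across above it up to 84 mm in all, about 120 g, closed; the point is on its centre line 42 mm above its underside; x and y are square to its flat sides, z up
- spare_center (a point): blue-capped round white jar, same shape and size as the red-capped jar (42 mm across, 84 mm tall); stays where it is on the bench; the point is its centre, half-way up
- cassette_center (a point): grey square cassette 40 x 40 mm, 60 mm tall, already standing loose in the tray at the end away from the handle, its sides along the tray's; it stays in the tray; the point is its centre, half-way up
- tray_in (a point): white open tray of the shuttle, moving with it: inside 48 mm wide (x) and 132 mm long (y), walls 4 mm thick and 18 mm high above the inner floor; the point is the centre of the inner floor, which lies 20 mm above the table. y runs along the rail in the direction in which the shuttle is pulled (towards the handle), x across the rail, z up. The cassette, the jar and the bottle together take 122 mm of the length: they fit only in one row without wasted gaps
- shuttle (a joint): travel of the shuttle along its rail: 0 = home against the stop, grows as it is pulled towards the handle's end, at most 0.16 m. A return spring pulls it home with about 4 N at home and 50 N more per metre of travel (about 10 N at the furthest mark); it does not stay by itself
- handle_grip (a point): upright yellow handle plate, rigid with the shuttle, on a low steel arm at its end, axes as the tray's: 10 mm thick along the rail (y), 34 mm wide across it (x), its top 105 mm above the table, standing 140 mm from the tray's centre along y and reached from above; the point is in the middle of the plate's thickness and width, 88 mm above the table (17 mm below the top); the plate is free from 32 mm above the table upwards
- pointer (a point): thin red pointer, 6 mm wide, sticking out 30 mm from the tray's side away from the robot at the end away from the handle; the point is its tip, 66 mm back from the tray's centre along y and 36 mm above the table. It moves with the shuttle
- mark (a point): green bar 12 mm wide on the foot of the white code reader, beside the rail on the side away from the robot, top 22 mm above the table; the point is the middle of the bar's top, y runs along the rail in the pull direction. The pointer passes above it: the shuttle is at the mark when pointer and mark agree along y. The reader is fixed; its 65 mm tall housing (75 mm long along the rail) stands 45 mm or more beyond the mark point's far side, 36 to 110 mm further along y
- rack_center (a point): white foam rack of red-capped sample tubes, 108 x 108 mm, 108 mm tall, standing loose on the bench; a bystander; the point is its centre, half-way up
- pen_center (a point): marker pen 125 mm long lying on the bench; a bystander; the point is its middle

How it is judged:
On the way:
1. the jar and the bottle both stand upright on the tray's floor, let go, with the shuttle still at home (x of jar_center in the frame of tray_in between -0.012 and 0.012 m and y of jar_center in the frame of tray_in between -0.055 and 0.055 m and z of jar_center in the frame of tray_in between 0.038 and 0.046 m and angle between each of jar_center, bottle_center, cassette_center's own z axis and vertical below 0.12 rad and x of bottle_center in the frame of tray_in between -0.012 and 0.012 m and y of bottle_center in the frame of tray_in between -0.055 and 0.055 m and z of bottle_center in the frame of tray_in between 0.038 and 0.046 m and x of cassette_center in the frame of tray_in between -0.012 and 0.012 m and y of cassette_center in the frame of tray_in between -0.055 and 0.055 m and z of cassette_center in the frame of tray_in below 0.034 m and contact force between the fingers and jar below 0.3 N and contact force between the fingers and bottle below 0.3 N and value of joint shuttle below 0.006 m), for 0.2 s.
At the end, for the whole second after the job is handed in: Jar, bottle and cassette stand upright (7 degrees) on the tray floor, jar and bottle untouched; pointer within 6 mm of the mark's middle along the rail, shuttle still (under 10 mm/s), held by the fingers on the handle with over 2 N; blue-capped jar within 20 mm of its start (x of jar_center in the frame of tray_in between -0.012 and 0.012 m and y of jar_center in the frame of tray_in between -0.055 and 0.055 m and z of jar_center in the frame of tray_in between 0.038 and 0.046 m and angle between each of jar_center, bottle_center, cassette_center's own z axis and vertical below 0.12 rad and x of bottle_center in the frame of tray_in between -0.012 and 0.012 m and y of bottle_center in the frame of tray_in between -0.055 and 0.055 m and z of bottle_center in the frame of tray_in between 0.038 and 0.046 m and x of cassette_center in the frame of tray_in between -0.012 and 0.012 m and y of cassette_center in the frame of tray_in between -0.055 and 0.055 m and z of cassette_center in the frame of tray_in below 0.034 m and contact force between the fingers and jar below 0.3 N and contact force between the fingers and bottle below 0.3 N and y of pointer in the frame of mark between -0.006 and 0.006 m and velocity of joint shuttle between -0.01 and 0.01 m/s and contact force between the fingers and shuttle_c7 above 2 N and distance of spare_center from where it was at the start of the episode below 0.02 m); the arm keeps its last pose, push and grip.
It fails at once if the blue-capped jar, the tube rack or the pen is moved by more than 20 mm (distance of any of spare_center, rack_center, pen_center from where it was at the start of the episode above 0.02 m).
It fails at once if the jar or the bottle is dropped into the tray (falling free faster than 0.6 m/s, about a 20 mm drop) ((horizontal distance between jar_center and tray_in below 0.12 m and contact force between the fingers and jar below 0.05 N and linear speed of jar above 0.6 m/s) or (horizontal distance between bottle_center and tray_in below 0.12 m and contact force between the fingers and bottle below 0.05 N and linear speed of bottle above 0.6 m/s)).
It also fails if it takes over 72 s, if anything falls off the work surface, if the arm or the gripper's body presses on something with over 40 N, if the wrist force passes 120 N, or if a joint passes its speed limit or range.

## Robot

A 6-joint arm with a two-finger parallel gripper is mounted at the origin on the work surface. World frame = base frame: x ahead of the robot, y to its left, z up, the work surface at z = 0. Lengths are in m, angles in rad, forces in N, time in s.
With the tool pointing down it reaches from about 0.275 to 0.825 m from the base axis. Payload 5.2 kg.
Tool frame: the origin (TCP) lies where the fingers leave the gripper's body, on its centre line; the fingertips stand ctrl.tip_extent ahead of it and the grasp point (between the pads) lies 65 mm ahead of it (ctrl.tip_extent is the distance from the TCP to the fingertips, in m); z points along the fingers, y is the direction in which the jaws open and shut (so a half turn about z gives the same grasp; the last joint's range is limited). The gripper opens to 93 mm and grips with 3 to 60 N. Pads are 15 mm wide; open, the fingers measure 128 mm over their backs; the gripper's body (75 mm by 188 mm) begins 65 mm behind the grasp point.
Start: joints at [0.969, 0.259, 1.535, -0, 1.348, -0.203], TCP at [0.214, 0.507, 0.303] pointing down, gripper open.
Joint ranges: [-3.14, 3.14], [-0.91, 2.08], [0.19, 2.58], [-1.22, 4.36], [0.22, 2.71], [-3.12, 3.12]. Speed limits (rad/s): [2.57, 2.57, 3.14, 3.14, 3.14, 3.14].

## Interface

Orientations are given as [roll, pitch, yaw] about the fixed x, y, z axes, in that order (R = Rz(yaw) Ry(pitch) Rx(roll)).
In Python, from plant import ctrl gives the robot as it stands.
- The arm moves only by the shell command python3 -m handwheel 'ROWS' [FORCE]. ROWS is JSON, a list of rows, each a list of 7 numbers: the shift along the tool's x, y, z scaled (see below), then the turn, a rotation vector about the tool's x, y, z scaled (see below), then the opening, from 0 (shut) to 1 (fully open). A call has 1 to 5 rows; each row shifts and turns the commanded pose from where the row before left it, along the tool's axes as they then stand; what a row does not reach is not made up. The controller multiplies each number of a shift by 30 mm and each number of a turn by 0.1 rad. A row lasts 1/12 s, in which the tool goes at most 41.7 mm and 7.16 degrees, less where a joint would pass 70% of its speed; a pose out of reach is approached as far as the arm can. A call with a number of a shift or a turn outside -1 to 1 is refused whole. A call with a gripper value outside its range is refused whole. The fingers move at their own pace and stop on an object; FORCE is the grip in N (left out, the last holds). Time passes only in rows, so rows that do not move let the fingers close. It gives the time, the measured TCP pose, the force and the opening at its end, in the units of the state.
- ctrl.get_state(): the state, without advancing time (a new reading comes with each control period).
- ctrl.capture(name): name is "side" or "top" or "wrist"; returns the picture (480x640x3 uint8, red, green, blue); there is no depth.
- ctrl.camera_params(name): a dict with "camera_matrix" (3x3 intrinsics, pixels), "camera_from_world" (4x4, takes a point from world to camera coordinates). Camera axes: x right, y down, z forward; pixel columns grow to the right and rows downward; lengths in m; the calibration is good to about 2 mm. A picture is of the moment at which its call begins: read the wrist's pose just before it. camera_params takes no time and is no camera call; for the wrist camera it gives the pose at the moment of the call.
- ctrl.close_job(): hands the job in, once; it reports no verdict.
The state is a dict: "clock": time; "qpos": joint angles; "joint_vel": joint speeds; "tau": joint torques, N m; "eef_pos": TCP position; "ee_rot": TCP orientation; "contact_force": force on the tool from outside, world axes, zero at the start; "moment": the same for the moment, N m; "width": finger opening in m.
Only numpy, scipy, OpenCV 4.12 (cv2) and the standard library are available. Lean on these libraries where they do the work, as an engineer would, in place of code of your own. Each camera call takes 0.05 s, during which the arm holds its last target. There are 200 camera calls.

## Working session

There is one attempt and no reset: what is moved stays moved. The work goes in short steps, Python scripts to look and compute and a shell command to move; the robot and the scene stay as the last step left them, time stands still between calls to the robot, and variables do not carry over. Pictures are saved under pics/ and viewed, about 8 in all and at most 12, crops included, and the job is handed in when it is done.

```bash
mkdir -p pics; ls
cat > h.py <<'E'
import numpy as np,cv2
from plant import ctrl
from scipy.spatial.transform import Rotation as R
def ray(name,u,v,z,P=None):
    P=P or ctrl.camera_params(name);K=np.array(P["camera_matrix"]);T=np.array(P["camera_from_world"])
    d=T[:3,:3].T@np.linalg.solve(K,[u,v,1]);c=-T[:3,:3].T@T[:3,3]
    return c+d*(z-c[2])/d[2]
def proj(name,p):
    P=ctrl.camera_params(name);K=np.array(P["camera_matrix"]);T=np.array(P["camera_from_world"])
    q=K@(T[:3,:3]@np.array(p)+T[:3,3]);return q[:2]/q[2]
def snap(name,f):
    im=ctrl.capture(name)[:,:,::-1];cv2.imwrite(f"pics/{f}.png",im);return im
E
python3 - <<'E'
from h import *
for n in("top","side"):
    snap(n,n+"0");P=ctrl.camera_params(n);print(n,np.round(P["camera_matrix"],1).tolist(),np.round(P["camera_from_world"],3).tolist())
s=ctrl.get_state();print(s,ctrl.tip_extent)
E
```

```text
pics
top [[492.0, 0.0, 317.9], [0.0, 492.0, 240.7], [0.0, 0.0, 1.0]] [[0.03, -1.0, -0.003, 0.029], [-0.988, -0.03, -0.151, 0.521], [0.151, 0.007, -0.988, 0.916], [0.0, 0.0, 0.0, 1.0]]
side [[522.2, 0.0, 312.3], [0.0, 522.2, 250.7], [0.0, 0.0, 1.0]] [[0.98, -0.197, -0.001, -0.525], [-0.112, -0.551, -0.827, 0.167], [0.162, 0.811, -0.563, 0.998], [0.0, 0.0, 0.0, 1.0]]
{'clock': 0.1, 'qpos': array([ 9.69231180e-01,  2.59270278e-01,  1.53595987e+00, -1.80228667e-05,
        1.34798440e+00, -2.02813667e-01]), 'joint_vel': array([ 0.00030545, -0.0013578 , -0.00408185,  0.00066364, -0.00042431,
        0.00019691]), 'tau': array([ 2.25987176e-03, -4.38212371e+01, -2.84645408e+01,  7.18995044e-02,
        3.61743104e-02, -9.95026585e-05]), 'eef_pos': array([0.21333609, 0.50656151, 0.30200617]), 'ee_rot': array([-3.14000047e+00, -3.09480118e-04,  2.74284492e+00]), 'contact_force': array([ 0.39181271, -0.26053648, -0.43127464]), 'moment': array([ 0.05121978, -0.00818178, -0.00895804]), 'width': 0.09325783172374108} 0.0841
```

View pics/top0.png

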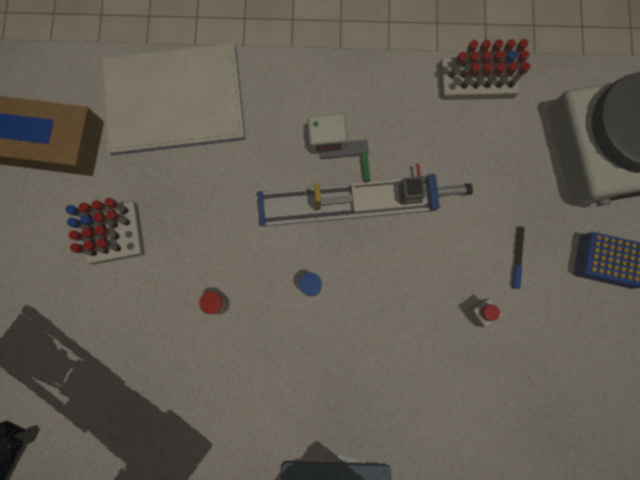

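View pics/side0.png

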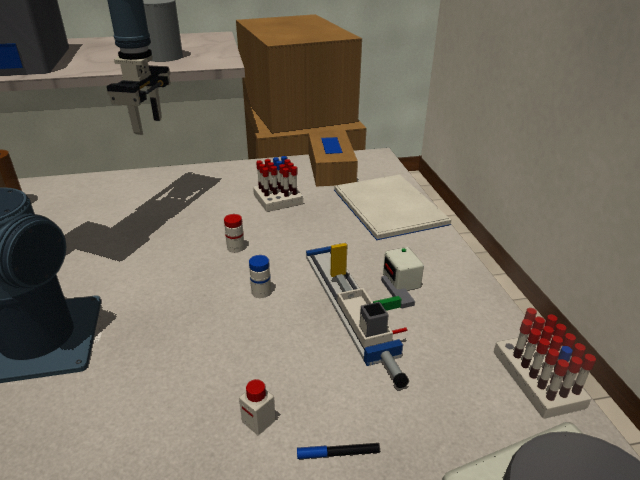

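Top view: red jar cap at (210,302), blue cap (310,284), square bottle cap (489,312), handle (318,195), cassette (412,190), pointer (419,170) and green mark (366,167). I'll enlarge the shuttle and the bottle.

Run:
```python
from h import *
im=cv2.imread("pics/top0.png")
a=cv2.resize(im[150:220,300:450],None,fx=5.3,fy=5.3,interpolation=cv2.INTER_CUBIC)[:371,:795]
b=cv2.resize(im[285:335,460:510],None,fx=4.4,fy=4.4,interpolation=cv2.INTER_CUBIC)
c=cv2.resize(im[275:325,185:235],None,fx=4.4,fy=4.4,interpolation=cv2.INTER_CUBIC)
o=np.zeros((595,795,3),np.uint8);o[:371,:a.shape[1]]=a;o[373:593,:220]=b;o[373:593,230:450]=c
cv2.imwrite("pics/c1.png",o)
for n,u,v,z in(("jar",210,302,.084),("spare",310,284,.084),("bottle",489,312,.084),("handle",318,188,.105),("cass",412,185,.08),("pointer",419,165,.036),("mark",366,167,.022)):print(n,ray("top",u,v,z).round(4))
```

```text
jar [0.3945 0.2371 0.084 ]
spare [0.4327 0.0565 0.084 ]
bottle [ 0.3919 -0.2689  0.084 ]
handle [0.6078 0.0471 0.105 ]
cass [ 0.6256 -0.1301  0.08  ]
pointer [ 0.6793 -0.1522  0.036 ]
mark [ 0.6764 -0.0478  0.022 ]
```

View pics/c1.png

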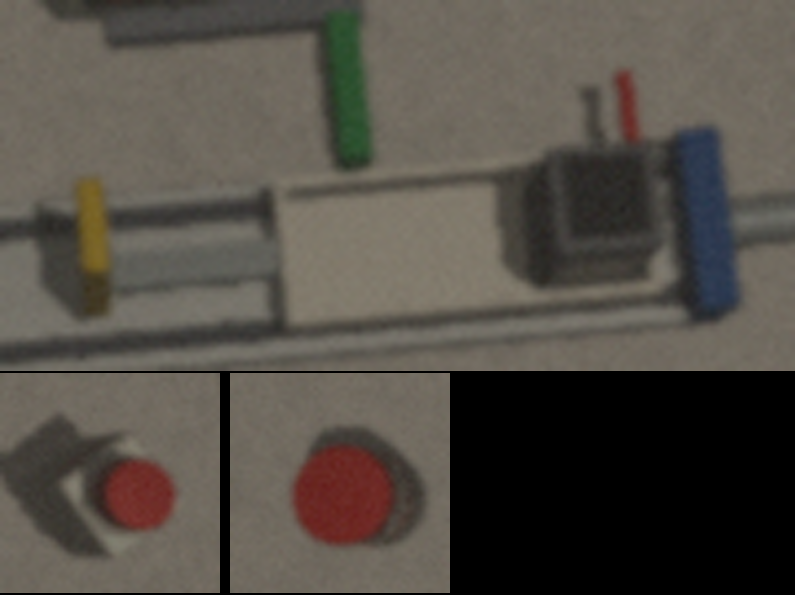

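Run:
```python
from h import *
q=lambda u,v:(300+u/5.3,150+v/5.3)
D={}
for n,u,v,z in(("handle",93,223,.105),("cass",604,197,.08),("pointer",624,72,.036),("mark",347,88,.022),("in_hi",284,190,.02),("in_lo",285,325,.02),("wall_hi",275,187,.038),("wall_lo",283,328,.038)):
    D[n]=ray("top",*q(u,v),z);print(n,D[n].round(4))
print("jar",ray("top",210.7,302.5,.084).round(4),"spare",ray("top",309.8,284,.084).round(4),"bottle",ray("top",491.8,312.5,.084).round(4))
d=(D["handle"]-D["cass"])[:2];print("len",np.linalg.norm(d),"yaw",np.degrees(np.arctan2(-d[0],d[1])))
u=d/np.linalg.norm(d);c=D["handle"][:2]-.14*u;print("tray",c,"u",u)
for k,p in D.items():
    w=p[:2]-c;print(k,(w@u).round(4),(w@[u[1],-u[0]]).round(4))
for p in[(65,117),(118,180),(130,65)]: print(ray("top",460+p[0]/4.4,285+p[1]/4.4,.062).round(4))
```

```text
handle [0.6001 0.0477 0.105 ]
cass [ 0.6214 -0.1338  0.08  ]
pointer [ 0.6821 -0.1497  0.036 ]
mark [ 0.6772 -0.0467  0.022 ]
in_hi [ 0.6369 -0.0236  0.02  ]
in_lo [ 0.5845 -0.025   0.02  ]
wall_hi [ 0.6331 -0.019   0.038 ]
wall_lo [ 0.5794 -0.0231  0.038 ]
jar [0.3937 0.2358 0.084 ] spare [0.4327 0.0568 0.084 ] bottle [ 0.3912 -0.274   0.084 ]
len 0.1828061083637783 yaw 6.697086138573829
tray [ 0.61645068 -0.09132773] u [-0.11662023  0.99317658]
handle 0.14 0.0
cass -0.0428 0.0
pointer -0.0656 0.0584
mark 0.0372 0.0655
in_hi 0.0649 0.0282
in_lo 0.0696 -0.024
wall_hi 0.0698 0.0249
wall_lo 0.0721 -0.0288
[ 0.3923 -0.2501  0.062 ]
[ 0.3668 -0.2718  0.062 ]
[ 0.4149 -0.2779  0.062 ]
```

```bash
m="python3 -m handwheel"
python3 -m handwheel '[[0,0,0,0,0,0.97,1],[0,0,0,0,0,0.97,1],[0,0,0,0,0,0.97,1],[0,0,0,0,0,0.97,1],[0,0,0,0,0,0.97,1]]' 15
python3 -m handwheel '[[0,0,0,0,0,0.97,1],[0,0,0,0,0,0.97,1],[0,0,0,0,0,0.97,1],[0,0,0,0,0,0.97,1],[0,0,0,0,0,0.97,1]]'
python3 -m handwheel '[[0,0,0,0,0,0.97,1],[-0.9,0.5,0.2,0,0,0,1],[-0.9,0.5,0.2,0,0,0,1],[-0.9,0.5,0.2,0,0,0,1],[-0.9,0.5,0.2,0,0,0,1]]'
python3 -m handwheel '[[-0.9,0.5,0.2,0,0,0,1],[-0.9,0.5,0.2,0,0,0,1],[-0.9,0.5,0.2,0,0,0,1],[-0.9,0.5,0.2,0,0,0,1],[0,0,0,0,0,0,1]]'
python3 - <<'E'
from h import *
s=ctrl.get_state();print(s["eef_pos"],s["ee_rot"],s["clock"])
snap("wrist","w1")
print(np.round(ctrl.camera_params("wrist")["camera_from_world"],3).tolist())
E
```

```text
clock: 0.52
eef_pos: [0.2134, 0.5066, 0.3023]
ee_rot: [-3.141, 0.0, 2.253]
contact_force: [0.4, 0.5, -0.3]
width: 0.0928
clock: 0.93
eef_pos: [0.2134, 0.5066, 0.3023]
ee_rot: [-3.141, 0.001, 1.768]
contact_force: [-0.8, -1.2, -0.2]
width: 0.0929
clock: 1.35
eef_pos: [0.2847, 0.4046, 0.2781]
ee_rot: [-3.141, 0.001, 1.677]
contact_force: [1.3, 0.8, 0.1]
width: 0.0931
clock: 1.77
eef_pos: [0.3575, 0.3009, 0.2534]
ee_rot: [-3.14, 0.003, 1.672]
contact_force: [0.2, -0.7, -0.4]
width: 0.0933
[0.35751182 0.30087056 0.25340918] [-3.14033761e+00  2.83278167e-03  1.67192409e+00] 1.7667
[[0.995, 0.101, -0.002, -0.385], [0.098, -0.965, 0.244, 0.241], [0.022, -0.243, -0.97, 0.408], [0.0, 0.0, 0.0, 1.0]]
```

View pics/w1.png

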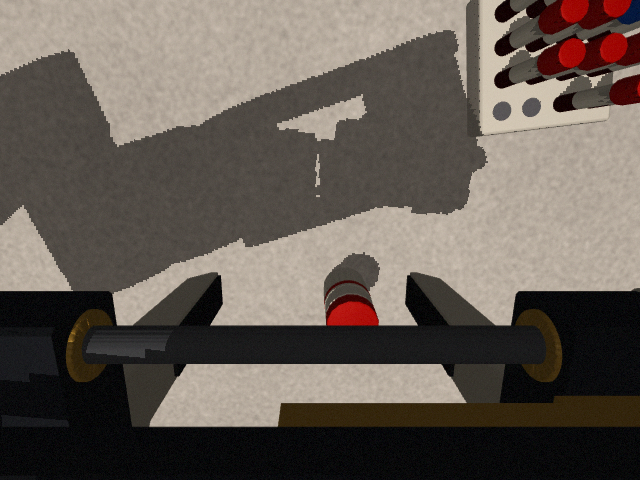

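The wrist view shows the red cap centred near (352,315), between the fingers but half hidden by the gripper bar. I'll check the positions against the side view too.

Run:
```python
from h import *
t=np.linspace(0,6.28,60)
def box(n,p,r,zs):
    q=np.array([proj(n,[p[0]+r*np.cos(a),p[1]+r*np.sin(a),z]) for a in t for z in zs]);return np.r_[q.min(0),q.max(0)].round(1)
for f in("top","side"):
    im=cv2.imread(f"pics/{f}0.png").astype(int);m=((im[:,:,2]>90)&(im[:,:,2]>2.2*im[:,:,1])).astype(np.uint8)
    n,l,st,c=cv2.connectedComponentsWithStats(m)
    for nm,p,r,zs in(("jar",(.3937,.2358),.021,(.066,.084)),("bot",(.3912,-.274),.015,(.063,.084))):
        g=proj(f,[*p,.08]);i=1+np.argmin([np.hypot(*(c[k]-g))+(st[k,4]<40)*99 for k in range(1,n)])
        x,y,w,h,_=st[i];print(f,nm,"seen",x,y,x+w-1,y+h-1,"model",box(f,p,r,zs))
print("wrist x",ray("wrist",352.5,318,.08).round(4))
```

```text
top jar seen 200 292 220 312 model [199.1 290.9 224.1 314.2]
top bot seen 485 305 498 319 model [479.8 304.1 500.1 320.9]
side jar seen 224 214 240 223 model [222.9 213.  241.8 229. ]
side bot seen 246 380 264 394 model [245.  378.2 265.5 402.8]
wrist x [0.3933 0.2465 0.08  ]
```

```bash
python3 -m handwheel '[[-0.76,0.33,0.3,0,0,0,1],[-0.76,0.33,0.3,0,0,0,1],[-0.76,0.33,0.3,0,0,0,1],[0,0,0.9,0,0,0,1],[0,0,0.9,0,0,0,1]]'
python3 -m handwheel '[[0,0,0.9,0,0,0,1],[0,0,0.7,0,0,0,1],[0,0,0.3,0,0,0,1],[0,0,0,0,0,0,1],[0,0,0,0,0,0,1]]'
python3 -m handwheel '[[0,0,0,0,0,0,0.3],[0,0,0,0,0,0,0.3],[0,0,0,0,0,0,0.3],[0,0,0,0,0,0,0.3],[0,0,0,0,0,0,0.3]]' 20
```

```text
clock: 2.23
eef_pos: [0.3934, 0.2399, 0.174]
ee_rot: [3.138, -0.001, 1.674]
contact_force: [-0.4, 0.8, -0.4]
width: 0.0932
clock: 2.65
eef_pos: [0.3922, 0.2403, 0.117]
ee_rot: [-3.141, -0.0, 1.677]
contact_force: [-0.2, 1.1, -0.4]
width: 0.093
clock: 3.07
eef_pos: [0.3925, 0.2398, 0.1173]
ee_rot: [3.14, -0.0, 1.676]
contact_force: [0.7, 0.1, -0.3]
width: 0.0643
```

```bash
python3 -m handwheel '[[-0.13,0.03,0.05,0,0,0,0.6],[0,0,0,0,0,0,0.3],[0,0,0,0,0,0,0.3],[0,0,0,0,0,0,0.3],[0,0,0,0,0,0,0.3]]' 20
python3 -m handwheel '[[0,0,0,0,0,0,0.3],[0,0,0,0,0,0,0.3],[0,0,0,0,0,0,0.3],[0,0,0,0,0,0,0.3],[0,0,0,0,0,0,0.3]]'
```

```text
clock: 3.48
eef_pos: [0.3936, 0.2358, 0.1152]
ee_rot: [-3.142, 0.0, 1.676]
contact_force: [1.4, -0.1, -0.5]
width: 0.0417
clock: 3.9
eef_pos: [0.3935, 0.236, 0.1152]
ee_rot: [-3.142, -0.0, 1.676]
contact_force: [0.6, -0.6, -0.2]
width: 0.0414
```

```bash
python3 -m handwheel '[[0,0,-0.5,0,0,0,0.3],[0,0,-1,0,0,0,0.3],[0,0,-1,0,0,0,0.3],[0,0,-1,0,0,0,0.3],[0,0,-0.5,0,0,0,0.3]]'
python3 -m handwheel '[[-0.5,0.2,-0.2,0,0,0,0.3],[-0.93,0.4,-0.2,0,0,0,0.3],[-0.93,0.4,-0.2,0,0,0,0.3],[-0.93,0.4,-0.2,0,0,0,0.3],[-0.93,0.4,-0.2,0,0,0,0.3]]'
python3 -m handwheel '[[-0.93,0.4,-0.2,0,0,0,0.3],[-0.93,0.4,-0.2,0,0,0,0.3],[-0.93,0.4,-0.2,0,0,0,0.3],[-0.93,0.4,-0.2,0,0,0,0.3],[-0.93,0.4,-0.2,0,0,0,0.3]]'
python3 -m handwheel '[[-0.93,0.4,-0.2,0,0,0,0.3],[-0.93,0.4,-0.2,0,0,0,0.3],[-0.93,0.4,-0.2,0,0,0,0.3],[-0.93,0.4,-0.2,0,0,0,0.3],[-0.5,0.2,0,0,0,0,0.3]]'
python3 -m handwheel '[[0,0,0,0,0,0,0.3],[0,0,0,0,0,0,0.3],[0,0,0,0,0,0,0.3]]'
python3 - <<'E'
from h import *
s=ctrl.get_state();print(s["eef_pos"],s["ee_rot"],s["clock"])
P=ctrl.camera_params("wrist");snap("wrist","w2")
import json;json.dump({k:np.array(v).tolist() for k,v in P.items() if k in("camera_matrix","camera_from_world")},open("w2.json","w"))
E
```

```text
clock: 4.32
eef_pos: [0.3944, 0.2364, 0.2385]
ee_rot: [3.138, -0.001, 1.676]
contact_force: [1.3, 0.6, -1.0]
width: 0.0417
clock: 4.73
eef_pos: [0.4606, 0.1147, 0.2655]
ee_rot: [-3.141, -0.0, 1.676]
contact_force: [0.6, 0.6, -0.4]
width: 0.0416
clock: 5.15
eef_pos: [0.535, -0.0181, 0.2952]
ee_rot: [-3.141, -0.0, 1.676]
contact_force: [1.0, 0.6, -1.5]
width: 0.0417
clock: 5.57
eef_pos: [0.6032, -0.1402, 0.3198]
ee_rot: [3.14, 0.002, 1.674]
contact_force: [-0.1, -0.1, -0.3]
width: 0.0417
clock: 5.82
eef_pos: [0.6012, -0.1362, 0.3185]
ee_rot: [-3.14, -0.001, 1.676]
contact_force: [-0.0, -0.4, -1.3]
width: 0.042
[ 0.60116236 -0.13617642  0.31853041] [-3.14002708e+00 -1.47209930e-03  1.67591302e+00] 5.8167
```

View pics/w2.png

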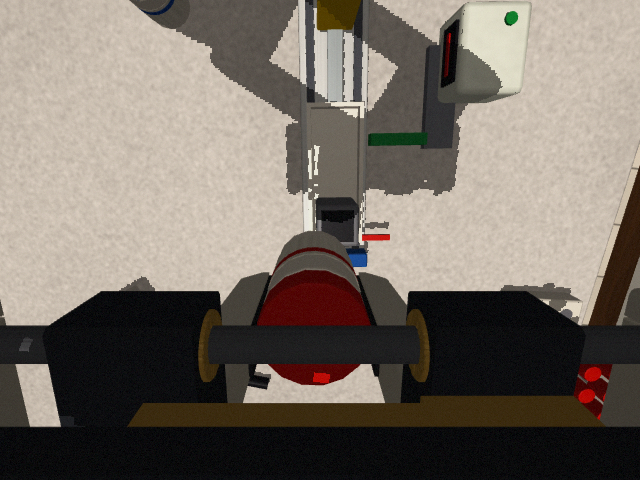

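The wrist view shows the whole tray: front inner wall near row 106, cassette at rows 198–245, mark near (398,139), pointer tip (390,237). I'll enlarge it.

Run:
```python
import cv2
im=cv2.imread("pics/w2.png")[90:260,270:440]
cv2.imwrite("pics/c2.png",cv2.resize(im,None,fx=3.5,fy=3.5,interpolation=cv2.INTER_CUBIC))
```

```text
(no output)
```

View pics/c2.png

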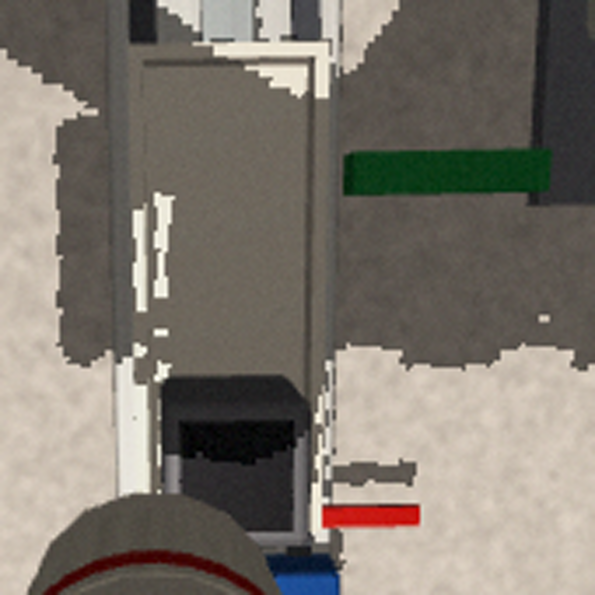

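Run:
```python
from h import *
import json;P=json.load(open("w2.json"))
D={}
for n,u,v,z in(("outTL",131,44,.038),("outTR",331,43,.038),("inTL",145,64,.02),("inTR",308,61,.02),("inR_low",303,370,.02),("outL_low",118,490,.038),("outR_low",324,540,.038),("cF_L",163,420,.08),("cF_R",308,418,.08),("cB_R",307,538,.08),("cB_L",180,541,.08),("cbot",225,378,.02),("ptr_tip",419,515,.036),("mark",448,171,.022),("markN",345,172,.022),("markF",551,170,.022)):
    D[n]=ray("wrist",270+u/3.5,90+v/3.5,z,P)
d=(D["markF"]-D["markN"])[:2];print("mark bar yaw",np.degrees(np.arctan2(d[1],d[0])))
d=(D["outTR"]-D["outTL"])[:2];print("tray end yaw",np.degrees(np.arctan2(d[1],d[0])),np.linalg.norm(d))
for a,b in(("outTL","outL_low"),("outTR","outR_low")):
    d=(D[a]-D[b])[:2];print("side yaw",np.degrees(np.arctan2(-d[0],d[1])))
y=np.radians(5.5)
ux=np.array([np.cos(y),np.sin(y)]);uy=np.array([-np.sin(y),np.cos(y)])
c=(D["outTL"]+D["outTR"])[:2]/2-.070*uy;print("tray c",c)
for k,p in D.items(): w=p[:2]-c;print(k,p.round(4),(w@ux).round(4),(w@uy).round(4))
```

```text
mark bar yaw 6.5734095569526145
tray end yaw 6.294523463937295 0.055261867231857956
side yaw 4.02471280172143
side yaw 7.194286183612712
tray c [ 0.61710293 -0.08876096]
outTL [ 0.5829 -0.0221  0.038 ] -0.0276 0.0696
outTR [ 0.6379 -0.0161  0.038 ] 0.0276 0.0704
inTL [ 0.587  -0.0248  0.02  ] -0.0239 0.0665
inTR [ 0.634 -0.019  0.02 ] 0.0235 0.0678
inR_low [ 0.6447 -0.1082  0.02  ] 0.0256 -0.022
outL_low [ 0.5918 -0.148   0.038 ] -0.0309 -0.0565
outR_low [ 0.6556 -0.1569  0.038 ] 0.0318 -0.0715
cF_L [ 0.602  -0.1188  0.08  ] -0.0179 -0.0285
cF_R [ 0.6398 -0.1143  0.08  ] 0.0201 -0.0276
cB_R [ 0.6439 -0.1465  0.08  ] 0.0212 -0.0601
cB_L [ 0.6101 -0.151   0.08  ] -0.0129 -0.0613
cbot [ 0.6211 -0.1132  0.02  ] 0.0016 -0.0247
ptr_tip [ 0.6836 -0.1465  0.036 ] 0.0607 -0.0638
mark [ 0.6791 -0.0453  0.022 ] 0.0659 0.0373
markN [ 0.6489 -0.0488  0.022 ] 0.0355 0.0368
markF [ 0.7093 -0.0418  0.022 ] 0.0963 0.0379
```

```bash
python3 -m handwheel '[[0.73,0.35,0,0,0,0,0.3],[0.73,0.35,0.3,0,0,0,0.3],[0,0,0.9,0,0,0,0.3],[0,0,0.9,0,0,0,0.3],[0,0,0.9,0,0,0,0.3]]'
python3 -m handwheel '[[0,0,0.9,0,0,0,0.3],[0,0,0.7,0,0,0,0.3],[0,0,0.3,0,0,0,0.3],[0,0,0,0,0,0,0.3],[0,0,0,0,0,0,0.3]]'
```

```text
clock: 6.28
eef_pos: [0.6177, -0.0891, 0.229]
ee_rot: [3.14, 0.0, 1.679]
contact_force: [-0.1, -0.4, -1.6]
width: 0.0417
clock: 6.7
eef_pos: [0.6181, -0.0906, 0.1729]
ee_rot: [3.141, -0.0, 1.677]
contact_force: [-0.3, -0.1, -0.2]
width: 0.0416
```

```bash
python3 -m handwheel '[[0,-0.01,0.6,0,0,0,0.3],[0,0,0,0,0,0,0.3],[0,0,0,0,0,0,0.3]]'
python3 - <<'E'
from h import *
a=snap("wrist","w3")[60:460,120:520];b=snap("side","s3")[220:380,280:440]
cv2.imwrite("pics/c3.png",np.hstack([a,cv2.resize(b,(400,400),interpolation=cv2.INTER_CUBIC)]))
E
```

```text
clock: 6.95
eef_pos: [0.6179, -0.0912, 0.1554]
ee_rot: [3.141, 0.0, 1.676]
contact_force: [-0.3, 0.2, -1.3]
width: 0.0415
```

View pics/c3.png

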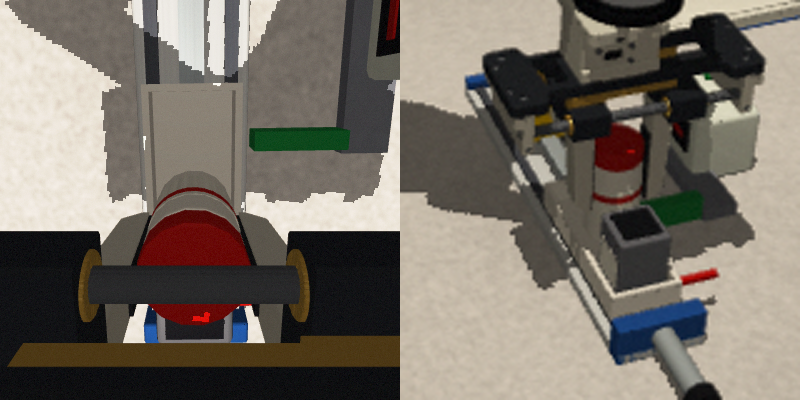

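The jar is centred across the tray (image x 194 against a tray centre of about 195–197) and clear of the cassette. I'll lower it.

```bash
python3 -m handwheel '[[0,0,0.3,0,0,0,0.3],[0,0,0.25,0,0,0,0.3],[0,0,0,0,0,0,0.3],[0,0,0,0,0,0,0.3]]'
python3 -m handwheel '[[0,0,0.08,0,0,0,0.3],[0,0,0,0,0,0,0.3],[0,0,0,0,0,0,0.3]]'
```

```text
clock: 7.38
eef_pos: [0.6173, -0.0911, 0.1369]
ee_rot: [-3.14, -0.001, 1.676]
contact_force: [-0.9, 0.2, 0.0]
width: 0.0416
clock: 7.63
eef_pos: [0.6179, -0.0913, 0.1354]
ee_rot: [3.141, 0.0, 1.676]
contact_force: [-0.1, 0.7, -1.5]
width: 0.0419
```

```bash
python3 -m handwheel '[[0,0,0.05,0,0,0,0.3],[0,0,0,0,0,0,0.3],[0,0,0,0,0,0,0.3]]'
python3 -m handwheel '[[0,0,0.04,0,0,0,0.3],[0,0,0,0,0,0,0.3],[0,0,0,0,0,0,0.3]]'
```

```text
clock: 7.88
eef_pos: [0.6179, -0.0913, 0.1352]
ee_rot: [3.141, 0.001, 1.676]
contact_force: [-1.7, -0.2, 7.1]
width: 0.0417
clock: 8.13
eef_pos: [0.6179, -0.0913, 0.1351]
ee_rot: [3.14, 0.001, 1.676]
contact_force: [-5.1, 2.0, 13.5]
width: 0.0416
```

```bash
python3 -m handwheel '[[0,0,-0.07,0,0,0,0.3],[0,0,0,0,0,0,0.4],[0,0,0,0,0,0,0.6],[0,0,0,0,0,0,0.8],[0,0,0,0,0,0,1]]'
python3 -m handwheel '[[0,0,0,0,0,0,1],[0,0,0,0,0,0,1],[0,0,-0.5,0,0,0,1],[0,0,-1,0,0,0,1],[0,0,-1,0,0,0,1]]'
python3 -m handwheel '[[0,0,-1,0,0,0,1],[0,0,-1,0,0,0,1],[0,0,-1,0,0,0,1],[0,0,-0.5,0,0,0,1],[0,0,0,0,0,0,1]]'
python3 - <<'E'
from h import *
snap("top","t4");snap("wrist","w4")
E
```

```text
clock: 8.55
eef_pos: [0.6178, -0.0913, 0.1345]
ee_rot: [-3.141, -0.0, 1.676]
contact_force: [-0.5, -0.3, 0.2]
width: 0.0574
clock: 8.97
eef_pos: [0.6169, -0.091, 0.2091]
ee_rot: [-3.138, -0.002, 1.676]
contact_force: [0.6, -0.3, 0.7]
width: 0.0898
clock: 9.38
eef_pos: [0.6192, -0.0917, 0.3195]
ee_rot: [3.134, 0.003, 1.676]
contact_force: [0.3, -0.4, 0.6]
width: 0.093
```

```bash
python3 -m handwheel '[[-0.86,-0.88,0,0,0,0,1],[-0.86,-0.88,0,0,0,0,1],[-0.86,-0.88,0,0,0,0,1],[-0.86,-0.88,0,0,0,0,1],[-0.86,-0.88,0,0,0,0,1]]'
python3 -m handwheel '[[-0.86,-0.88,0.2,0,0,0,1],[-0.86,-0.88,0.2,0,0,0,1],[-0.86,-0.88,0.2,0,0,0,1],[0,0,0.3,0,0,-0.99,1],[0,0,0.3,0,0,-0.99,1]]'
python3 -m handwheel '[[0,0,0.3,0,0,-0.99,1],[0,0,0,0,0,-0.99,1],[0,0,0,0,0,-0.99,1],[0,0,0,0,0,-0.99,1],[0,0,0,0,0,0,1]]'
python3 -m handwheel '[[0,0,0,0,0,0,1]]'
python3 - <<'E'
from h import *
import json
s=ctrl.get_state();print(s["eef_pos"],s["ee_rot"],s["clock"])
P=ctrl.camera_params("wrist");a=snap("wrist","w5")
json.dump({k:np.array(v).tolist() for k,v in P.items() if k in("camera_matrix","camera_from_world")},open("w5.json","w"))
t=cv2.imread("pics/t4.png")[150:220,330:450]
print(proj("wrist",[.391,-.274,.062]),proj("wrist",[.391,-.274,.0]))
cv2.imwrite("pics/c5.png",np.hstack([a[0:400,140:540],cv2.resize(t,(400,233),interpolation=cv2.INTER_CUBIC)[np.minimum(np.arange(400),232)]]))
E
```

```text
clock: 9.9
eef_pos: [0.4981, -0.2337, 0.312]
ee_rot: [-3.138, -0.003, 1.676]
contact_force: [0.1, -0.4, -0.5]
width: 0.093
clock: 10.32
eef_pos: [0.4271, -0.32, 0.276]
ee_rot: [-3.14, -0.003, 1.874]
contact_force: [-0.2, 0.9, -0.3]
width: 0.0929
clock: 10.73
eef_pos: [0.4285, -0.3179, 0.2672]
ee_rot: [-3.141, -0.005, 2.273]
contact_force: [0.5, 0.3, -0.2]
width: 0.0929
clock: 10.82
eef_pos: [0.4288, -0.3181, 0.2679]
ee_rot: [-3.142, -0.003, 2.267]
contact_force: [1.1, 0.7, -0.1]
width: 0.093
[ 0.42878809 -0.31806501  0.26787249] [-3.14152501 -0.00348012  2.26675073] 10.8167
[311.50405468 165.4821833 ] [311.89650507 163.39647531]
```

View pics/c5.png

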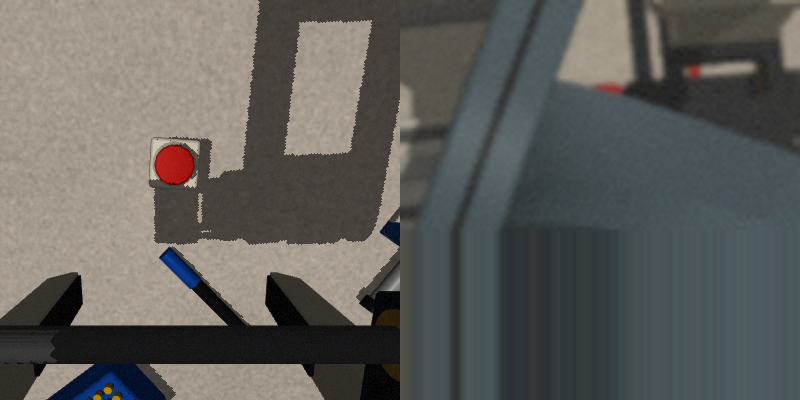

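Run:
```python
from h import *
import json;P=json.load(open("w5.json"))
b=ray("wrist",314.5,165,.084,P);print(b)
for p in[(151,138),(199,141),(150,186),(199,187)]: print(ray("wrist",140+p[0],p[1],.062,P).round(4))
print("pen",ray("wrist",310,255,.01,P),ray("wrist",380,325,.01,P))
s=ctrl.get_state();Rm=R.from_euler("xyz",s["ee_rot"]).as_matrix();print((Rm.T@(np.r_[b[:2],.107]-s["eef_pos"])/.03).round(2))
```

```text
[ 0.39187881 -0.27144728  0.084     ]
[ 0.3648 -0.2679  0.062 ]
[ 0.3953 -0.2454  0.062 ]
[ 0.3878 -0.2975  0.062 ]
[ 0.4188 -0.2726  0.062 ]
pen [ 0.44677162 -0.3438267   0.01      ] [ 0.55285874 -0.35555136  0.01      ]
[1.97 0.05 5.38]
```

```bash
python3 -m handwheel '[[0.8,0,0,0,0,0.35,1],[0.8,0,0,0,0,0,1],[0.37,0.05,0.5,0,0,0,1],[0,0,0.9,0,0,0,1],[0,0,0.9,0,0,0,1]]'
python3 -m handwheel '[[0,0,0.9,0,0,0,1],[0,0,0.9,0,0,0,1],[0,0,0.9,0,0,0,1],[0,0,0.38,0,0,0,1],[0,0,0,0,0,0,1]]'
python3 -m handwheel '[[0,0,0,0,0,0,0.7],[0,0,0,0,0,0,0.5]]'
```

```text
clock: 11.28
eef_pos: [0.3934, -0.2713, 0.2007]
ee_rot: [3.141, 0.003, 2.233]
contact_force: [0.2, -0.4, -1.3]
width: 0.093
clock: 11.7
eef_pos: [0.3919, -0.27, 0.1053]
ee_rot: [-3.141, -0.007, 2.232]
contact_force: [-1.1, -0.0, 0.2]
width: 0.0928
clock: 11.87
eef_pos: [0.3939, -0.2721, 0.1091]
ee_rot: [3.142, 0.001, 2.234]
contact_force: [0.2, -0.2, 0.8]
width: 0.0838
```

```bash
python3 -m handwheel '[[0.06,0,0.04,0,0,0,0.5],[0,0,0,0,0,0,0.3],[0,0,0,0,0,0,0.3],[0,0,0,0,0,0,0.3],[0,0,0,0,0,0,0.3]]' 20
python3 -m handwheel '[[0,0,0,0,0,0,0.3],[0,0,0,0,0,0,0.3],[0,0,0,0,0,0,0.3],[0,0,0,0,0,0,0.3]]'
```

```text
clock: 12.28
eef_pos: [0.3925, -0.2705, 0.1076]
ee_rot: [3.142, 0.001, 2.235]
contact_force: [0.5, 0.1, 0.6]
width: 0.0511
clock: 12.62
eef_pos: [0.3924, -0.2705, 0.1074]
ee_rot: [-3.141, 0.0, 2.235]
contact_force: [-0.6, -0.1, 3.1]
width: 0.0396
```

```bash
python3 -m handwheel '[[0,0,-0.6,0,0,0,0.3],[0,0,-1,0,0,0.7,0.3],[0,0,-1,0,0,0.93,0.3],[0,0,-1,0,0,0.93,0.3],[0,0,-0.9,0,0,0.93,0.3]]'
python3 -m handwheel '[[0,0,-0.5,0,0,0.93,0.3],[0,0,-0.3,0,0,0.93,0.3],[0,0,0,0,0,0.24,0.3],[0.43,0.89,-0.2,0,0,0,0.3],[0.43,0.89,-0.2,0,0,0,0.3]]'
python3 -m handwheel '[[0.43,0.89,-0.2,0,0,0,0.3],[0.43,0.89,-0.2,0,0,0,0.3],[0.43,0.89,-0.2,0,0,0,0.3],[0.43,0.89,-0.2,0,0,0,0.3],[0.43,0.89,-0.2,0,0,0,0.3]]'
python3 -m handwheel '[[0.43,0.89,-0.2,0,0,0,0.3],[0.4,0.8,-0.2,0,0,0,0.3],[0,0,0,0,0,0,0.3],[0,0,0,0,0,0,0.3],[0,0,0,0,0,0,0.3]]'
python3 - <<'E'
from h import *
import json
s=ctrl.get_state();print(s["eef_pos"],s["ee_rot"],s["clock"])
P=ctrl.camera_params("wrist");a=snap("wrist","w6")
json.dump({k:np.array(v).tolist() for k,v in P.items() if k in("camera_matrix","camera_from_world")},open("w6.json","w"))
cv2.imwrite("pics/c6.png",cv2.resize(a[60:360,240:440],None,fx=2,fy=2,interpolation=cv2.INTER_CUBIC))
E
```

```text
clock: 13.03
eef_pos: [0.3922, -0.27, 0.2435]
ee_rot: [3.142, -0.0, 1.881]
contact_force: [0.2, 0.6, -0.5]
width: 0.0402
clock: 13.45
eef_pos: [0.4422, -0.239, 0.2771]
ee_rot: [-3.14, -0.002, 1.674]
contact_force: [1.2, -0.4, -1.9]
width: 0.0399
clock: 13.87
eef_pos: [0.5695, -0.1597, 0.3067]
ee_rot: [-3.139, -0.001, 1.678]
contact_force: [0.6, -1.1, -1.2]
width: 0.0402
clock: 14.28
eef_pos: [0.6158, -0.1308, 0.3184]
ee_rot: [-3.138, -0.001, 1.677]
contact_force: [-0.9, -1.0, -1.8]
width: 0.0397
[ 0.61577143 -0.13084906  0.31838638] [-3.13847306e+00 -1.05955869e-03  1.67710080e+00] 14.2833
```

View pics/c6.png

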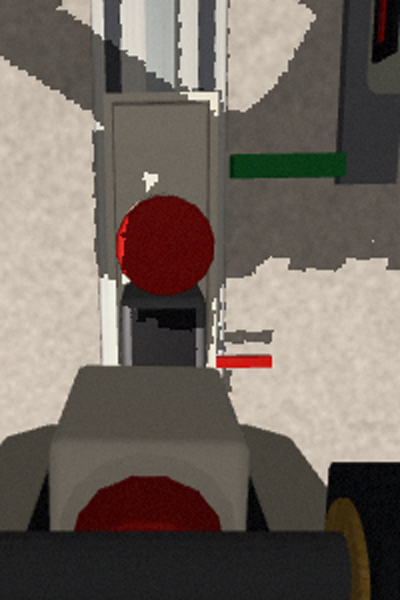

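The jar stands in the tray in front of the cassette, cap centre (166,245) in the crop, with free space ahead up to the end wall at rows 94–104. Computing the gap.

Run:
```python
from h import *
import json;P=json.load(open("w6.json"))
f=lambda u,v,z:ray("wrist",240+u/2,60+v/2,z,P)
uy=np.array([-.108,.994])
j=f(166,245,.104)
for n,p in(("jar",j),("far+",f(166,196,.104)),("near",f(166,296,.104)),("outer",f(162,94,.038)),("floor",f(162,103,.02)),("ptr",f(272,361,.036)),("mark",f(288,164,.022)),("L",f(118,245,.104)),("R",f(214,245,.104))):print(n,p.round(4),((p-j)[:2]@uy).round(4))
```

```text
jar [ 0.6185 -0.0862  0.104 ] 0.0
far+ [ 0.6163 -0.0665  0.104 ] 0.0199
near [ 0.621  -0.1075  0.104 ] -0.0214
outer [ 0.6105 -0.0196  0.038 ] 0.0671
floor [ 0.611  -0.0217  0.02  ] 0.0649
ptr [ 0.6838 -0.1464  0.036 ] -0.0668
mark [ 0.6792 -0.0447  0.022 ] 0.0348
L [ 0.5986 -0.0884  0.104 ] 0.0
R [ 0.6384 -0.0841  0.104 ] -0.0
```

Run:
```python
from h import *
import json;P=json.load(open("w6.json"))
f=lambda u,v,z:ray("wrist",240+u/2,60+v/2,z,P)
uy=np.array([-.108,.994]);t=np.array([.6158,-.1308])
for v,z in((439,.2729),(366,.2109)):print((f(150,v,z)[:2]-t)@uy)
print((np.array([.613,-.0445])-t)@uy/.03,(np.array([.613,-.0445])-t)@[.994,.108]/.03)
```

```text
0.020883523461900384
0.019403718778503852
2.8694866666666665 0.21790666666666586
```

```bash
python3 -m handwheel '[[0.7,0.07,0,0,0,0,0.3],[0.9,0.07,0,0,0,0,0.3],[0.8,0.07,0,0,0,0,0.3],[0.47,0.01,0.5,0,0,0,0.3],[0,0,0.9,0,0,0,0.3]]'
python3 -m handwheel '[[0,0,0.9,0,0,0,0.3],[0,0,0.9,0,0,0,0.3],[0,0,0.9,0,0,0,0.3],[0,0,0.5,0,0,0,0.3],[0,0,0,0,0,0,0.3]]'
python3 -m handwheel '[[0,0,0,0,0,0,0.3],[0,0,0,0,0,0,0.3]]'
```

```text
clock: 14.75
eef_pos: [0.6144, -0.0429, 0.2811]
ee_rot: [3.135, 0.001, 1.677]
contact_force: [0.7, -0.8, -0.6]
width: 0.0398
clock: 15.17
eef_pos: [0.6108, -0.045, 0.1778]
ee_rot: [-3.133, -0.003, 1.675]
contact_force: [-0.5, -0.1, -1.7]
width: 0.0397
clock: 15.33
eef_pos: [0.6144, -0.0453, 0.1834]
ee_rot: [3.14, 0.001, 1.675]
contact_force: [-0.4, -0.2, -0.4]
width: 0.0403
```

```bash
python3 -m handwheel '[[0.02,-0.04,0.5,0,0,0,0.3],[0,0,0.4,0,0,0,0.3],[0,0,0,0,0,0,0.3],[0,0,0,0,0,0,0.3]]'
python3 - <<'E'
from h import *
print(ctrl.get_state()["eef_pos"])
a=snap("wrist","w7")[60:460,120:520];b=snap("side","s7")[220:380,280:440]
cv2.imwrite("pics/c7.png",np.hstack([a,cv2.resize(b,(400,400),interpolation=cv2.INTER_CUBIC)]))
E
```

```text
clock: 15.67
eef_pos: [0.6126, -0.0441, 0.1552]
ee_rot: [-3.141, -0.0, 1.676]
contact_force: [0.1, 0.8, -1.0]
width: 0.04
[ 0.61261871 -0.04414916  0.1551925 ]
```

View pics/c7.png

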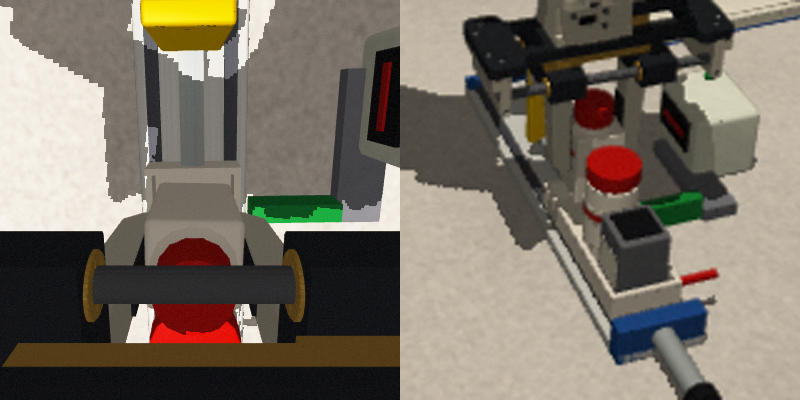

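The bottle is centred across the tray (195 against 194.5), the end wall is visible ahead of it and the jar is clear behind. Lowering.

```bash
python3 -m handwheel '[[0,0,0.35,0,0,0,0.3],[0,0,0.25,0,0,0,0.3],[0,0,0.15,0,0,0,0.3],[0,0,0,0,0,0,0.3],[0,0,0,0,0,0,0.3]]'
python3 -m handwheel '[[0,0,0.1,0,0,0,0.3],[0,0,0,0,0,0,0.3],[0,0,0,0,0,0,0.3]]'
python3 -m handwheel '[[0,0,0.05,0,0,0,0.3],[0,0,0,0,0,0,0.3],[0,0,0,0,0,0,0.3]]'
```

```text
clock: 16.18
eef_pos: [0.6125, -0.044, 0.1319]
ee_rot: [-3.14, -0.0, 1.676]
contact_force: [-0.0, 0.5, -2.1]
width: 0.0402
clock: 16.43
eef_pos: [0.6129, -0.0441, 0.1296]
ee_rot: [-3.142, -0.0, 1.676]
contact_force: [0.2, -0.2, -0.6]
width: 0.0401
clock: 16.68
eef_pos: [0.6129, -0.0441, 0.1282]
ee_rot: [3.142, 0.0, 1.676]
contact_force: [0.3, -0.1, -1.7]
width: 0.0401
```

```bash
python3 -m handwheel '[[0,0,0.05,0,0,0,0.3],[0,0,0,0,0,0,0.3],[0,0,0,0,0,0,0.3]]'
python3 -m handwheel '[[0,0,0.03,0,0,0,0.3],[0,0,0,0,0,0,0.3],[0,0,0,0,0,0,0.3]]'
```

```text
clock: 16.93
eef_pos: [0.6131, -0.0441, 0.1273]
ee_rot: [3.141, 0.0, 1.676]
contact_force: [-1.9, 0.3, 4.0]
width: 0.0404
clock: 17.18
eef_pos: [0.6131, -0.0441, 0.1273]
ee_rot: [3.14, 0.001, 1.676]
contact_force: [-2.6, 1.4, 9.9]
width: 0.0401
```

```bash
python3 -m handwheel '[[0,0,-0.06,0,0,0,0.3],[0,0,0,0,0,0,0.4],[0,0,0,0,0,0,0.6],[0,0,0,0,0,0,0.8],[0,0,0,0,0,0,1]]'
python3 -m handwheel '[[0,0,0,0,0,0,1],[0,0,0,0,0,0,1],[0,0,-0.5,0,0,0,1],[0,0,-1,0,0,0,1],[0,0,-1,0,0,0,1]]'
python3 -m handwheel '[[0,0,-1,0,0,0,1],[0.5,0,-1,0,0,0,1],[0.9,0,-0.5,0,0,0.98,1],[0,0,0,0,0,0.98,1],[0,0,0,0,0,0.98,1]]'
python3 -m handwheel '[[0,0,0,0,0,0.98,1],[0,0,0,0,0,0.98,1],[0,0,0,0,0,0.98,1],[0,0,0,0,0,0.98,1],[0,0,0,0,0,0.98,1]]'
python3 -m handwheel '[[0,0,0,0,0,0.98,1],[0,0,0,0,0,0.98,1],[0,0,0,0,0,0.98,1],[0,0,0,0,0,0.98,1],[0,0,0,0,0,0.98,1]]'
python3 -m handwheel '[[0,0,0,0,0,0.98,1],[0,0,0,0,0,0.98,0.6],[0,0,0,0,0,0.98,0.6],[0,0,0,0,0,0,0.6],[0,0,0,0,0,0,0.6]]'
python3 - <<'E'
from h import *
import json
s=ctrl.get_state();print(s["eef_pos"],s["ee_rot"],s["qpos"].round(2),s["clock"])
P=ctrl.camera_params("wrist");a=snap("wrist","w8");b=snap("side","s8")[220:380,280:440]
json.dump({k:np.array(v).tolist() for k,v in P.items() if k in("camera_matrix","camera_from_world")},open("w8.json","w"))
cv2.imwrite("pics/c8.png",np.hstack([cv2.resize(a,(533,400)),cv2.resize(b,(266,266))[np.minimum(np.arange(400),265)]]))
E
```

```text
clock: 17.6
eef_pos: [0.6128, -0.0441, 0.1273]
ee_rot: [-3.141, -0.0, 1.676]
contact_force: [0.4, -0.1, -0.1]
width: 0.0556
clock: 18.02
eef_pos: [0.6119, -0.0439, 0.2019]
ee_rot: [-3.138, -0.001, 1.676]
contact_force: [0.5, 0.2, 0.5]
width: 0.0885
clock: 18.43
eef_pos: [0.6089, -0.001, 0.2796]
ee_rot: [3.138, -0.0, 1.379]
contact_force: [0.4, -0.6, -0.4]
width: 0.0932
clock: 18.85
eef_pos: [0.6084, -0.0022, 0.2775]
ee_rot: [-3.142, 0.0, 0.887]
contact_force: [-0.7, -0.1, 0.2]
width: 0.093
clock: 19.27
eef_pos: [0.6084, -0.0023, 0.2774]
ee_rot: [-3.141, 0.0, 0.397]
contact_force: [0.2, 0.5, -0.6]
width: 0.093
clock: 19.68
eef_pos: [0.6084, -0.0023, 0.2775]
ee_rot: [-3.142, 0.0, 0.111]
contact_force: [-0.4, 0.5, -0.1]
width: 0.0708
[ 0.60842194 -0.00228209  0.27748176] [-3.14156834e+00  1.28291715e-04  1.10686856e-01] [-0.19  0.38  1.43 -0.    1.34  1.27] 19.6833
```

View pics/c8.png

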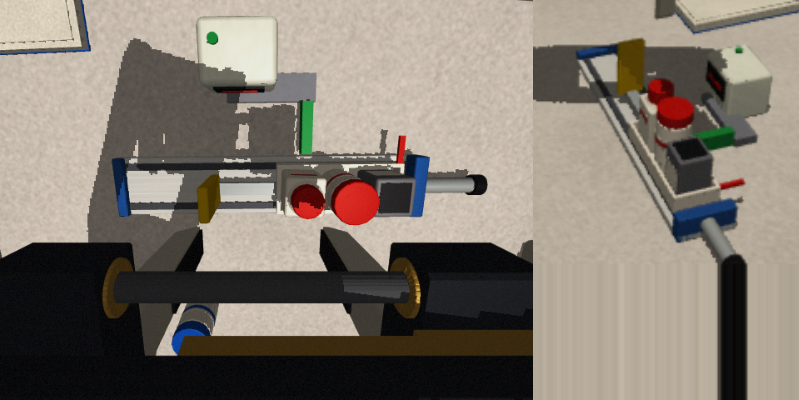

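Jar, bottle and cassette all stand upright in a row in the tray, with the shuttle at home. I'll measure handle, pointer and mark by colour.

```bash
cat >> h.py <<'E'
def blob(im,col,near=None,mn=15):
    b,g,r=[im[:,:,i].astype(int) for i in range(3)]
    m={"g":(g>40)&(g>1.6*r)&(g>1.4*b),"r":(r>90)&(r>2.2*g),"y":(r>60)&(g>45)&(b<.35*r)&(g>.6*r)}[col].astype(np.uint8)
    n,l,st,c=cv2.connectedComponentsWithStats(m)
    return [(st[i].tolist(),c[i].round(1).tolist()) for i in range(1,n) if st[i,4]>=mn and(near is None or np.hypot(*(c[i]-near))<60)]
E
python3 - <<'E'
from h import *
import json;P=json.load(open("w8.json"));im=cv2.imread("pics/w8.png")
print("ptr",blob(im,"r",(482,178)),"\nmark",blob(im,"g",(368,150)),"\nhandle",blob(im,"y",(250,238)))
uy=np.array([-.108,.994])
ptr=ray("wrist",482.5,165,.036,P);mk=ray("wrist",368,150,.022,P);h=ray("wrist",250,258,.105,P);print(ptr,mk,h,"dist",(mk-ptr)[:2]@uy)
# handle top expected outline
c=np.array([.6175,-.089]);
for dx in(-.017,.017):
  for dy in(.135,.145):
    p=c+dy*uy+dx*np.array([.994,.108]);K=np.array(P["camera_matrix"]);T=np.array(P["camera_from_world"]);q=K@(T[:3,:3]@np.r_[p,.105]+T[:3,3]);print(p.round(4),(q[:2]/q[2]).round(1))
E
```

```text
ptr [([477, 163, 10, 33, 224], [481.9, 179.2])] 
mark [([359, 121, 18, 64, 854], [368.3, 152.5])] 
handle [([237, 209, 28, 59, 1201], [250.0, 237.8])]
[ 0.68101303 -0.1458992   0.036     ] [ 0.68283941 -0.04373287  0.022     ] [0.59301075 0.04538093 0.105     ] dist 0.10135607928980556
[0.586  0.0434] [252. 267.]
[0.5849 0.0533] [238.9 267. ]
[0.6198 0.047 ] [250.2 223.1]
[0.6187 0.057 ] [236.6 223.1]
```

```bash
python3 -m handwheel '[[0,-0.9,0,0,0,0,0.6],[0,-0.86,0,0,0,0,0.6],[0,0,0.3,0,0,0,0.6],[0,0,0.5,0,0,0,0.6],[0,0,0,0,0,0,0.6]]'
python3 -m handwheel '[[0,0,0.9,0,0,0,0.6],[0,0,0.9,0,0,0,0.6],[0,0,0.9,0,0,0,0.6],[0,0,0.6,0,0,0,0.6],[0,0,0,0,0,0,0.6]]'
python3 -m handwheel '[[0,0,0,0,0,0,0.3],[0,0,0,0,0,0,0.1],[0,0,0,0,0,0,0],[0,0,0,0,0,0,0],[0,0,0,0,0,0,0]]' 40
python3 -m handwheel '[[0,0,0,0,0,0,0],[0,0,0,0,0,0,0],[0,0,0,0,0,0,0],[0,0,0,0,0,0,0],[0,0,0,0,0,0,0]]'
```

```text
clock: 20.2
eef_pos: [0.6015, 0.0505, 0.2508]
ee_rot: [-3.141, 0.004, 0.11]
contact_force: [-0.6, 0.7, -1.1]
width: 0.0555
clock: 20.62
eef_pos: [0.6004, 0.0497, 0.1505]
ee_rot: [-3.14, 0.008, 0.108]
contact_force: [-0.9, -0.8, -1.4]
width: 0.0557
clock: 21.03
eef_pos: [0.6034, 0.0501, 0.1559]
ee_rot: [3.141, -0.002, 0.108]
contact_force: [-0.0, 0.4, 0.1]
width: 0.0272
clock: 21.45
eef_pos: [0.6029, 0.0501, 0.1549]
ee_rot: [3.141, -0.0, 0.108]
contact_force: [-1.3, -0.6, 3.8]
width: 0.01
```

```bash
python3 -m handwheel '[[0,-0.1,0,0,0,0,0],[0,-0.2,0,0,0,0,0],[0,-0.3,0,0,0,0,0],[0,-0.3,0,0,0,0,0],[0,-0.3,0,0,0,0,0]]' 45
python3 -m handwheel '[[0,-0.3,0,0,0,0,0],[0,-0.3,0,0,0,0,0],[0,-0.3,0,0,0,0,0],[0,-0.3,0,0,0,0,0],[0,-0.3,0,0,0,0,0]]'
python3 -m handwheel '[[0,-0.3,0,0,0,0,0],[0,-0.2,0,0,0,0,0],[0,-0.1,0,0,0,0,0],[0,-0.05,0,0,0,0,0],[0,0,0,0,0,0,0]]'
python3 -m handwheel '[[0,0,0,0,0,0,0],[0,0,0,0,0,0,0],[0,0,0,0,0,0,0]]'
python3 - <<'E'
from h import *
s=ctrl.get_state();print((s["eef_pos"][:2]-[.6029,.0501])@[-.108,.994])
w=snap("wrist","w9");t=snap("top","t9");sd=snap("side","s9")
g=proj("side",[.672,-.045,.036]);print(g)
for n,im in(("wrist",w),("top",t),("side",sd)):
    g=proj(n,[.672,-.045,.03]);print(n,g.round(),"r",blob(im,"r",g,8),"g",blob(im,"g",g,8))
o=np.hstack([cv2.resize(w,(400,300)),cv2.resize(t[130:220,280:400],(400,300),interpolation=cv2.INTER_CUBIC)])
p=np.hstack([cv2.resize(sd[210:330,310:470],(400,300),interpolation=cv2.INTER_CUBIC),cv2.resize(w[60:300,300:620],(400,300),interpolation=cv2.INTER_CUBIC)])
cv2.imwrite("pics/c9.png",np.vstack([o,p]))
E
```

```text
clock: 21.87
eef_pos: [0.5987, 0.0851, 0.1549]
ee_rot: [3.139, 0.001, 0.108]
contact_force: [-2.8, -6.7, 5.0]
width: 0.0097
clock: 22.28
eef_pos: [0.5935, 0.1295, 0.1549]
ee_rot: [3.139, 0.002, 0.108]
contact_force: [-3.8, -9.7, 5.7]
width: 0.0098
clock: 22.7
eef_pos: [0.5911, 0.1489, 0.1549]
ee_rot: [3.139, 0.002, 0.109]
contact_force: [-5.1, -9.5, 6.3]
width: 0.0097
clock: 22.95
eef_pos: [0.5912, 0.1485, 0.1549]
ee_rot: [3.139, 0.002, 0.108]
contact_force: [-4.4, -9.3, 6.4]
width: 0.0096
0.09903056808325221
[383.38525778 293.85522041]
wrist [664. 166.] r [] g [([606, 103, 34, 98, 2432], [626.4, 156.5])]
top [365. 168.] r [([328, 181, 22, 20, 335], [338.7, 190.6]), ([315, 186, 8, 14, 90], [317.9, 192.5])] g [([362, 153, 6, 20, 65], [364.6, 160.6])]
side [383. 296.] r [([332, 241, 24, 24, 319], [343.0, 252.5]), ([371, 296, 13, 5, 35], [376.8, 297.9])] g [([402, 249, 4, 3, 11], [403.4, 249.9]), ([373, 296, 29, 17, 313], [387.1, 303.7])]
```

View pics/c9.png

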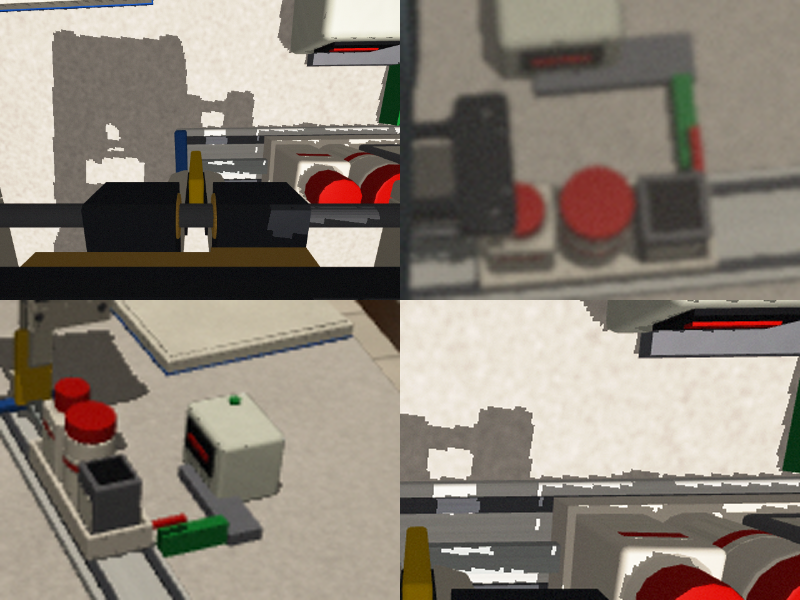

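Run:
```python
from h import *
im=cv2.imread("pics/t9.png").astype(int);b,g,r=im[:,:,0],im[:,:,1],im[:,:,2]
uy=np.array([-.108,.994])
sub=np.s_[150:183,355:380]
R_=((r-np.maximum(g,b)).clip(0)[sub]);G_=((g-np.maximum(r,b)).clip(0)[sub])
for n,W,z,rows in(("ptr",R_,.036,range(17,30)),("mark",G_,.022,range(2,28))):
    for v in rows:
        w=np.where(W[v]>12,W[v],0)
        if w.sum()>40: p=ray("top",355+(w@np.arange(25))/w.sum(),150+v,z);print(n,150+v,(355+(w@np.arange(25))/w.sum()).round(1),(p[:2]@uy).round(4),(w>0).sum())
```

```text
ptr 168 368.5 -0.1236 4
ptr 169 368.5 -0.1234 5
ptr 170 368.5 -0.1232 5
ptr 171 368.5 -0.1231 5
ptr 172 368.6 -0.1231 5
ptr 173 368.7 -0.1231 5
ptr 174 368.9 -0.1232 5
ptr 175 369.0 -0.1232 5
ptr 176 369.0 -0.1232 5
ptr 177 369.2 -0.1234 6
ptr 178 369.3 -0.1233 6
ptr 179 369.3 -0.1232 6
mark 152 364.4 -0.1202 6
mark 153 364.2 -0.1197 7
mark 154 364.1 -0.1193 7
mark 155 364.1 -0.1191 7
mark 156 364.2 -0.1191 7
mark 157 364.3 -0.1191 7
mark 158 364.5 -0.1192 6
mark 159 364.6 -0.1192 6
mark 160 364.5 -0.119 6
mark 161 364.7 -0.119 6
mark 162 365.0 -0.1195 7
mark 163 365.1 -0.1194 7
mark 164 365.1 -0.1194 7
mark 165 365.2 -0.1194 7
mark 166 365.1 -0.119 7
mark 167 364.8 -0.118 5
mark 168 364.1 -0.1165 3
mark 169 364.0 -0.1161 3
mark 170 364.1 -0.1161 3
mark 171 364.1 -0.1159 3
mark 172 364.1 -0.1157 3
mark 173 364.2 -0.1157 3
mark 174 364.5 -0.1163 4
mark 175 364.6 -0.1163 4
mark 176 364.9 -0.1166 3
mark 177 364.9 -0.1165 3
```

The pointer is 2–4 mm short of the mark, so I'll pull about 3.3 mm further and re-check.

```bash
python3 -m handwheel '[[0,-0.06,0,0,0,0,0],[0,-0.05,0,0,0,0,0],[0,0,0,0,0,0,0],[0,0,0,0,0,0,0],[0,0,0,0,0,0,0]]'
python3 -m handwheel '[[0,0,0,0,0,0,0],[0,0,0,0,0,0,0],[0,0,0,0,0,0,0],[0,0,0,0,0,0,0],[0,0,0,0,0,0,0]]'
python3 - <<'E'
from h import *
uy=np.array([-.108,.994])
s=ctrl.get_state();print((s["eef_pos"][:2]-[.6029,.0501])@uy)
im=snap("top","t10").astype(int);b,g,r=im[:,:,0],im[:,:,1],im[:,:,2];sub=np.s_[150:183,355:380]
for n,W,z,rows in(("ptr",r-np.maximum(g,b),.036,range(170,179)),("mark",g-np.maximum(r,b),.022,range(155,164))):
    y=[]
    for v in rows:
        w=W[v,355:380].clip(0);w=np.where(w>12,w,0);y.append(ray("top",355+(w@np.arange(25))/w.sum(),v,z)[:2]@uy)
    print(n,np.mean(y))
sd=snap("side","s10")
for c in"rg":print(c,blob(sd,c,proj("side",[.672,-.045,.03]),8))
E
```

```text
clock: 23.52
eef_pos: [0.5908, 0.1517, 0.1549]
ee_rot: [3.139, 0.002, 0.108]
contact_force: [-4.7, -9.9, 7.1]
width: 0.0103
clock: 23.93
eef_pos: [0.5908, 0.1517, 0.1549]
ee_rot: [3.139, 0.002, 0.108]
contact_force: [-5.9, -9.2, 6.3]
width: 0.0098
0.10226937270757316
ptr -0.11930457378638944
mark -0.11922199662040366
r [([335, 249, 21, 14, 212], [345.0, 255.2]), ([370, 295, 14, 5, 34], [376.7, 296.8])]
g [([402, 249, 4, 3, 11], [403.4, 249.9]), ([373, 296, 28, 17, 314], [386.9, 303.8])]
```

```bash
python3 -c "
from plant import ctrl
print(ctrl.close_job())"
```

```text
the job is handed in; nothing more can be done
None
```

I set the red-capped jar and then the red-capped square bottle down upright in the tray beside the grey cassette. Each was lowered until it touched the tray floor, then let go, with the shuttle still at home. I then gripped the yellow handle, pulled the shuttle out about 102 mm, and handed the job in at about 24 s, still holding the handle.

Last checks:
- **Pointer at the mark:** the top camera puts the pointer within 0.1 mm of the mark along the rail. The distance measured earlier from the wrist camera implies about 1 mm too far; both are well inside the 6 mm allowed.
- **Holding the handle:** the fingers close on it at 9.8 mm. The tool reads about 9–10 N along the rail, as expected from the return spring.
- **Items in the tray:** the last pictures I viewed, at 99 mm of travel, show the jar, bottle and cassette all upright. I did not view the pictures taken after the final 3 mm pull, and only measured the pointer and mark in them.
- **Disagreement:** the jar's position along the tray differed by about 5 mm between the wrist camera and the arm's reading when I set it down. I placed the bottle midway in the remaining gap, and it went in freely.
- **Not measured:** I never touched the blue-capped jar, rack or pen, but I did not measure their positions again at the end.

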